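# Zero the profile gauge

### The job

The wooden profile gauge on the bench still holds the outline of the last lamp base. Zero it for the next one: run your fingertips along the row of slats and press them down gently until every slat is level with the top edges of the two bars that hold them. Only touch and press: do not lift, tip or shift the gauge, and leave the things round it where they are.

Things in the scene. Friction and masses are not known exactly. Their poses are not given: they have to be found in the camera images.
- gauge: loose wooden profile gauge, about 0.9 kg: foot board 78x222x8 mm; on it two parallel bars (each 12 mm thick, 202 long, 31 mm over the pair, top edges 85 mm above the bench) clamp a row of 16 upright slats. Bolted 84 mm either side of the middle; wing nuts on its -x side reach 34 mm out. Origin: centre of underside; z up, y along the row, x across the bars
- row_left (a point): point on the row at the level of the bars' top edges (85 mm above the bench), over the middle of slat01, the slat at the gauge's +y end; fixed to the gauge, it does not move with the slat
- row_right (a point): the same over the middle of slat16, the slat at the gauge's -y end, 123 mm from row_left
- slat01 (a joint): height (m) of the top of slat 1 of 16 above the bars' top edges, counted from the +y end; 0 is level. Every slat: 7.8 mm wide along the row, 6 mm thick, 8.2 mm pitch; slides straight up and down, stays where left by friction (1.5 N), firm stop at level. Starts 5 to 29 mm proud
- slat02 (a joint): height (m) of the top of slat 2 of 16 above the bars' top edges, counted from the +y end; 0 is level
- slat03 (a joint): height (m) of the top of slat 3 of 16 above the bars' top edges, counted from the +y end; 0 is level
- slat04 (a joint): height (m) of the top of slat 4 of 16 above the bars' top edges, counted from the +y end; 0 is level
- slat05 (a joint): height (m) of the top of slat 5 of 16 above the bars' top edges, counted from the +y end; 0 is level
- slat06 (a joint): height (m) of the top of slat 6 of 16 above the bars' top edges, counted from the +y end; 0 is level
- slat07 (a joint): height (m) of the top of slat 7 of 16 above the bars' top edges, counted from the +y end; 0 is level
- slat08 (a joint): height (m) of the top of slat 8 of 16 above the bars' top edges, counted from the +y end; 0 is level
- slat09 (a joint): height (m) of the top of slat 9 of 16 above the bars' top edges, counted from the +y end; 0 is level
- slat10 (a joint): height (m) of the top of slat 10 of 16 above the bars' top edges, counted from the +y end; 0 is level
- slat11 (a joint): height (m) of the top of slat 11 of 16 above the bars' top edges, counted from the +y end; 0 is level
- slat12 (a joint): height (m) of the top of slat 12 of 16 above the bars' top edges, counted from the +y end; 0 is level
- slat13 (a joint): height (m) of the top of slat 13 of 16 above the bars' top edges, counted from the +y end; 0 is level
- slat14 (a joint): height (m) of the top of slat 14 of 16 above the bars' top edges, counted from the +y end; 0 is level
- slat15 (a joint): height (m) of the top of slat 15 of 16 above the bars' top edges, counted from the +y end; 0 is level
- slat16 (a joint): height (m) of the top of slat 16 of 16 above the bars' top edges, counted from the +y end; 0 is level
- thread_spool: bystander: upright wooden thread spool, 38 mm across, 42 mm high, loose; origin under its centre
- disc_pale: bystander: pale turned wooden disc, 52 mm across, 18 mm high, loose; origin under its centre
- disc_dark: bystander: dark turned wooden disc, 60 mm across, 14 mm high, loose; origin under its centre
- pencil: bystander: flat carpenter's pencil, about 150 mm long, 8 mm high, loose; origin under its middle
- coconut_lamp_tall: fixed bystander: tall lamp of two coconuts on a turned red base, 600 mm high and up to 240 mm across, to the left of the gauge near the bench's front edge, too high to pass over; keep arm and gripper clear of it. Origin: centre of its underside

How it is judged (in metres and radians):
At the end, for the whole second after the job is handed in: Every one of the 16 slats stands less than 3 mm above the bars' top edges; the gauge stands upright (within 3 degrees), at rest, within 20 mm of where it was (value of joint each of slat01, slat02, slat03, slat04, slat05, slat06, slat07, slat08, slat09, slat10, slat11, slat12, slat13, slat14, slat15, slat16 below 0.003 m and angle between gauge's own z axis and vertical below 0.06 rad and distance of gauge from where it was at the start of the episode below 0.02 m and linear speed of gauge below 0.02 m/s); the robot touches nothing.
It fails at once if the gauge is shifted or turned: its middle by more than 20 mm, or either end of the row by more than 25 mm (distance of gauge from where it was at the start of the episode above 0.02 m or distance of any of row_left, row_right from where it was at the start of the episode above 0.025 m).
It fails at once if the gauge is lifted more than 8 mm off the bench or tipped more than 10 degrees (height (world z) of gauge above 0.008 m or angle between gauge's own z axis and vertical above 0.175 rad).
It fails at once if the gauge is pressed with more than 90 N (contact force between the fingers and gauge above 90 N).
It fails at once if a bystander (spool, disc or pencil) is moved more than 15 mm (distance of any of thread_spool, disc_pale, disc_dark, pencil from where it was at the start of the episode above 0.015 m).
It also fails if it takes over 67 s, if anything falls off the work surface, if the arm or the gripper's body presses on something with over 40 N, if the wrist force passes 120 N, or if a joint passes its speed limit or range.

### The arm

A 7-joint arm with a two-finger parallel gripper is mounted at the origin on a cart in front of the work surface, level with it; the furniture and walls round the work are solid. World frame = base frame: x ahead of the robot, y to its left, z up, the work surface at z = 0. Lengths are in mm, angles in rad, forces in N, time in s.
With the tool pointing down it reaches from about 425 to 925 mm from the base axis. Payload 6.8 kg.
Tool frame: the origin (TCP) lies at the centre of the arm's flange, where the gripper is bolted on; the fingertips stand 173 mm ahead of it and the grasp point (between the pads) lies 155 mm ahead of it; z points along the fingers, y is the line along which they close (so a half turn about z gives the same grasp; the last joint's range is limited). The gripper opens to 85 mm and grips with 20 to 120 N. Pads are 22 mm wide; open, the fingers measure 114 mm over their backs; the gripper's body (76 mm by 85 mm) begins 54 mm behind the grasp point. The pads swing forward as they close: fully open they stand 13 mm farther back than shut.
Start: joints at [-1.42, 0.477, 0.022, 1.555, -0.011, 1.109, -0.083], TCP at [172.743, 652.535, 404.708] pointing down, gripper open.
Joint ranges: [-2.96, 2.96], [-0.34, 2.1], [-1.41, 1.46], [0.24, 2.44], [-1.37, 4.51], [0.17, 1.92], [-2.96, 2.96]. Speed limits (rad/s): [2.39, 2.39, 3.14, 3.14, 3.14, 3.14, 3.14].

### API

Orientations are given as a rotation vector (axis times angle).
In Python, from station import monitor, optics, bot gives the robot as it stands. The module is installed in compiled form; this text tells all that it offers.
- The arm moves only by the shell command python3 -m pendant 'ROWS' [FORCE]. ROWS is JSON, a list of rows, each a list of 7 numbers: the shift along the tool's x, y, z in mm, then the turn, a rotation vector about the tool's x, y, z in rad, then the opening in per cent of the stroke, from 0 (shut) to 100 (fully open). In form: [[dx, dy, dz, wx, wy, wz, gripper], ...]. A call has 1 to 20 rows; each row is the pose to reach, as a shift and turn from the pose commanded when the call began, along the tool's axes at that moment; what a row does not reach only later rows make up. A row lasts 1/12 s, in which the tool goes at most 41.7 mm and 7.16 degrees, less where a joint would pass 70% of its speed; a pose out of reach is approached as far as the arm can. A call with a gripper value outside its range is refused whole. The fingers move at their own pace and stop on an object; FORCE is the grip in N (left out, the last holds). Time passes only in rows, so rows that repeat a pose let the fingers close. It gives the time, the measured TCP pose, the force, the opening and the grip force at its end, in the units of the state.
- monitor.state(): the state, without advancing time (a new reading comes with each control period).
- optics.capture(name): name is "side" or "top"; returns the picture (384x512x3 uint8, red, green, blue); there is no depth.
- optics.camera_params(name): a dict with "fx", "fy", "cx", "cy" (pixels), "distortion" ([k1, k2, p1, p2, k3] as OpenCV has them; the pictures are not rectified), "cam_to_world" (4x4, takes a point from camera to world coordinates). Camera axes: x right, y down, z forward; pixel columns grow to the right and rows downward; lengths in mm; the calibration is good to about 2 mm. A picture is of the moment at which its call begins. camera_params takes no time and is no camera call.
- bot.close_job(): hands the job in; it is judged then, once.
The state is a dict: "t": time; "joints": joint angles; "qvel": joint speeds; "effort": joint torques, N m; "tcp_pos": TCP position; "orientation": TCP orientation; "force": force on the tool from outside, world axes, zero at the start; "torque": the same for the moment, N m; "grip_width": finger opening in mm; "finger_force": force on a finger pad.
Only numpy, scipy, OpenCV 4.12 (cv2) and the standard library are available. Lean on these libraries where they do the work, as an engineer would, in place of code of your own. Each camera call takes 0.05 s, during which the arm holds its last target. There are 200 camera calls.

## Working session

There is one attempt and no reset: what is moved stays moved. The work goes in short steps, Python scripts to look and compute and a shell command to move; the robot and the scene stay as the last step left them, time stands still between calls to the robot, and variables do not carry over. Pictures are saved under pics/ and viewed, at most 10 in all, crops included, and the job is handed in when it is done.

```bash
mkdir -p pics; python3 - <<'E'
from station import monitor, optics
import cv2,numpy as np
for n in("side","top"):
    im=optics.capture(n); cv2.imwrite(f"pics/{n}0.png",cv2.resize(im[:,:,::-1],(800,600)))
    cv2.imwrite(f"{n}0raw.png",im[:,:,::-1])
    p=optics.camera_params(n); print(n,{k:np.round(v,3).tolist() for k,v in p.items()})
s=monitor.state(); print(s)
E
```

```text
side {'fx': 378.932, 'fy': 378.932, 'cx': 256.695, 'cy': 186.791, 'distortion': [0.016, 0.0, 0.0, 0.0, 0.0], 'cam_to_world': [[0.969, -0.136, 0.206, 350.596], [-0.246, -0.473, 0.846, -807.303], [-0.017, -0.87, -0.492, 532.362], [0.0, 0.0, 0.0, 1.0]]}
top {'fx': 409.547, 'fy': 409.547, 'cx': 253.038, 'cy': 191.631, 'distortion': [-0.006, 0.0, 0.0, 0.0, 0.0], 'cam_to_world': [[-0.027, -0.987, 0.159, 373.466], [-1.0, 0.027, -0.001, 10.121], [-0.003, -0.159, -0.987, 1042.317], [0.0, 0.0, 0.0, 1.0]]}
{'t': 0.1, 'joints': array([-1.42009018,  0.47770844,  0.02234243,  1.55633672, -0.01148841,
        1.10928739, -0.08312279]), 'qvel': array([ 4.10249273e-05, -1.42227014e-03, -1.96110328e-03, -2.62578216e-03,
        2.59247399e-03, -6.71842915e-04,  5.65656374e-04]), 'effort': array([ 4.79190086e-03, -5.97755420e+01,  1.61399625e+00, -2.81953919e+01,
        1.28504782e-02,  4.94391716e-03,  2.40213711e-05]), 'tcp_pos': array([172.67976552, 652.28703273, 403.83543744]), 'orientation': array([-4.05383130e-01, -3.11524474e+00,  2.52828248e-03]), 'force': array([ 2.24322872e-01, -8.38394774e-01, -5.16802983e-04]), 'torque': array([-0.03394746,  0.02501051,  0.00744728]), 'finger_force': 0.0, 'grip_width': 85.1302164210814}
```

View pics/side0.png

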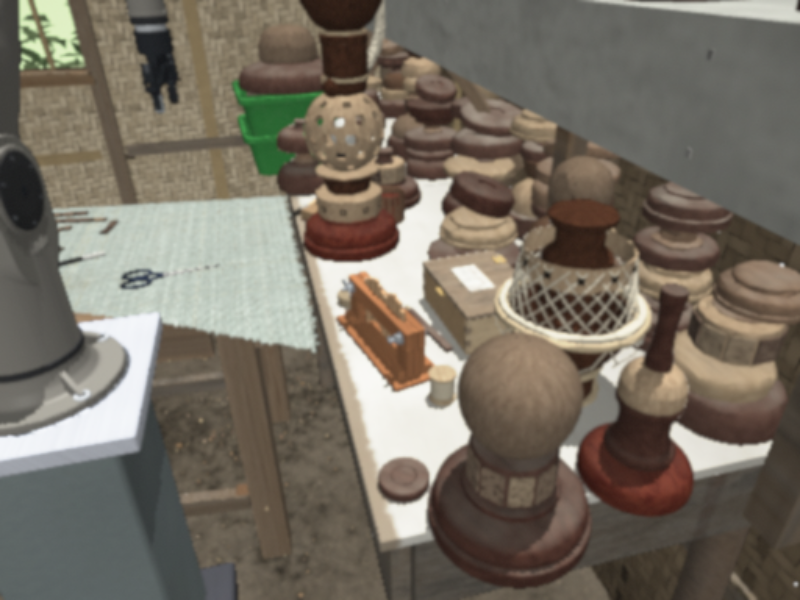

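View pics/top0.png

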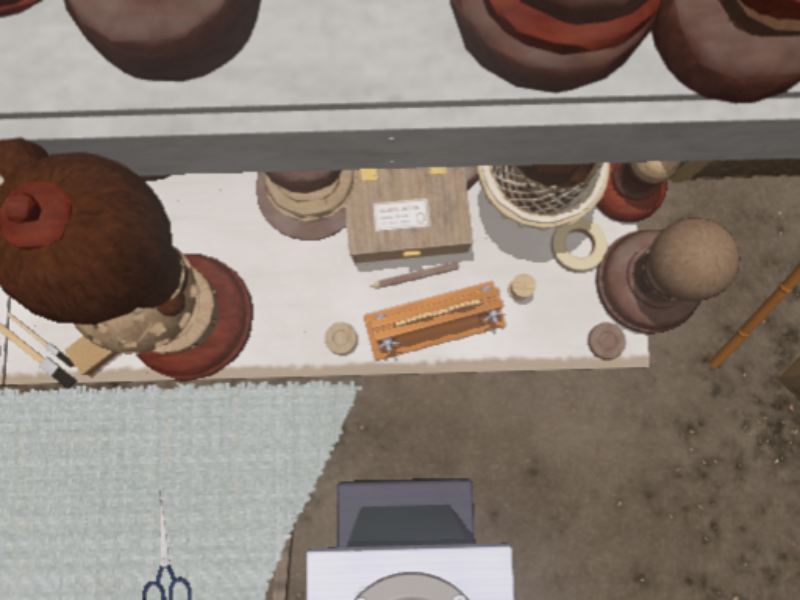

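Side view: the orange gauge is at about (385,330) and the tall lamp's base at (352,235). The arm hangs behind the lamp, at top left.
Top view: the gauge runs from (368,340) to (505,305), with the pale slat row at (395–480, 325–300) and wing nuts at (387,346) and (493,318). Nearby are disc_pale (340,338), the spool (522,288), the pencil (415,275) and disc_dark (607,340). The lamp base is at about (195,315).

```bash
cat > h.py <<'E'
import cv2,numpy as np
from station import optics
def ray(n,uv):
    p=optics.camera_params(n);K=np.array([[p['fx'],0,p['cx']],[0,p['fy'],p['cy']],[0,0,1]])
    q=cv2.undistortPoints(np.float64(uv).reshape(-1,1,2),K,np.array(p['distortion']))[:,0]
    T=np.array(p['cam_to_world']);d=np.c_[q,np.ones(len(q))]@T[:3,:3].T
    return T[:3,3],d
def onz(n,uv,z):
    c,d=ray(n,uv); return c+d*((z-c[2])/d[:,2])[:,None]
def proj(n,X):
    p=optics.camera_params(n);K=np.array([[p['fx'],0,p['cx']],[0,p['fy'],p['cy']],[0,0,1]])
    M=np.linalg.inv(p['cam_to_world']);return cv2.projectPoints(np.float64(X).reshape(-1,1,3),cv2.Rodrigues(M[:3,:3])[0],M[:3,3],K,np.array(p['distortion']))[0][:,0]
E
python3 - <<'E'
from h import *
s=.64
print("lampbase top",onz("top",np.array([[252,315],[190,378],[140,350]])*s,25))
print("lampbase side",onz("side",np.array([[305,240],[398,240],[352,258]])*s,10))
im=cv2.imread("top0raw.png");hsv=cv2.cvtColor(im,cv2.COLOR_BGR2HSV)
m=cv2.inRange(hsv,(5,140,90),(18,255,255));m[:,:225]=0;m[:,330:]=0;m[:175]=0;m[232:]=0
print(cv2.countNonZero(m))
pts=np.argwhere(m)[:,::-1].astype(np.float32);print(cv2.minAreaRect(pts))
P=onz("top",cv2.boxPoints(cv2.minAreaRect(pts)),85);print(P)
cr=im[170:240,222:334];cv2.imwrite("pics/c1.png",cv2.resize(cr,None,fx=7,fy=7,interpolation=cv2.INTER_NEAREST))
cr=cv2.imread("side0raw.png")[168:255,210:300];cv2.imwrite("pics/c2.png",cv2.resize(cr,None,fx=6,fy=6,interpolation=cv2.INTER_NEAREST))
E
```

```text
lampbase top [[518.28136644 239.49948396  25.        ]
 [420.37936778 336.80672149  25.        ]
 [466.87106375 417.67243045  25.        ]]
lampbase side [[427.05349014 365.95061566  10.        ]
 [617.81756445 309.87087297  10.        ]
 [508.45955184 251.78141795  10.        ]]
1264
((278.44342041015625, 204.89736938476562), (28.63153648376465, 86.15050506591797), 75.17352294921875)
[[ 503.94592475   56.38678351   85.        ]
 [ 551.37395553 -142.60125075   85.        ]
 [ 484.73114719 -156.40450022   85.        ]
 [ 438.34916479   40.55798599   85.        ]]
```

View pics/c1.png

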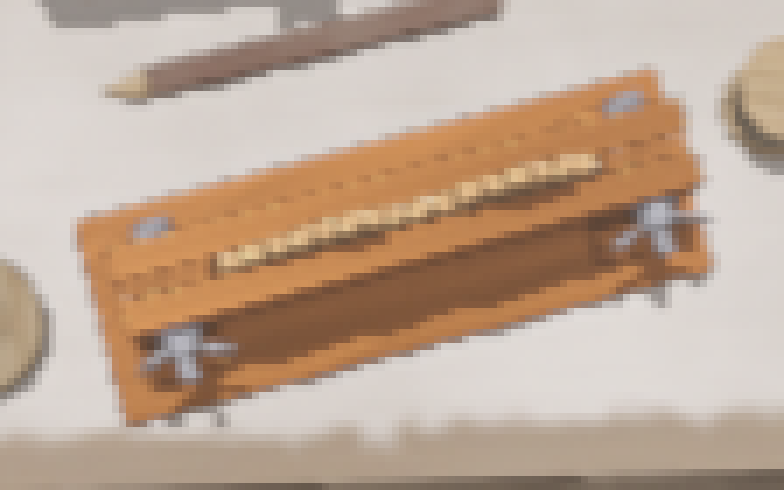

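```bash
python3 - <<'E'
from h import *
from station import monitor
f=lambda a:(np.array(a)+.5)/7-.5+np.array([222,170])
E=onz("top",f([[127,330],[702,183]]),85);F=onz("top",f([[127,424],[712,274]]),8)
for P,o in((E,15.5),(F,39)):
    d=P[1]-P[0];L=np.linalg.norm(d);d/=L;n=np.array([-d[1],d[0],0]);print(L,d,"yaw",np.arctan2(-d[1],-d[0])-np.pi/2,"c",P.mean(0)+n*o)
S=onz("top",f([[118,283],[690,148]]),85);print(S,S.mean(0))
R=cv2.Rodrigues(monitor.state()['orientation'])[0];print(R)
E
```

```text
200.1320966092319 [ 0.22208246 -0.97502789  0.        ] yaw 0.22394974924780597 c [506.25190513 -52.48298822  85.        ]
218.8496790672724 [ 0.22162884 -0.9751311   0.        ] yaw 0.22348453851457362 c [504.93627116 -53.13933958   8.        ]
[[ 484.82758337   44.31717645   85.        ]
 [ 525.43180657 -150.07908603   85.        ]] [505.12969497 -52.88095479  85.        ]
[[-9.66696936e-01  2.55923722e-01 -2.88625290e-04]
 [ 2.55923853e-01  9.66695643e-01 -1.58560828e-03]
 [-1.26781962e-04 -1.60666876e-03 -9.99998701e-01]]
```

View pics/c2.png

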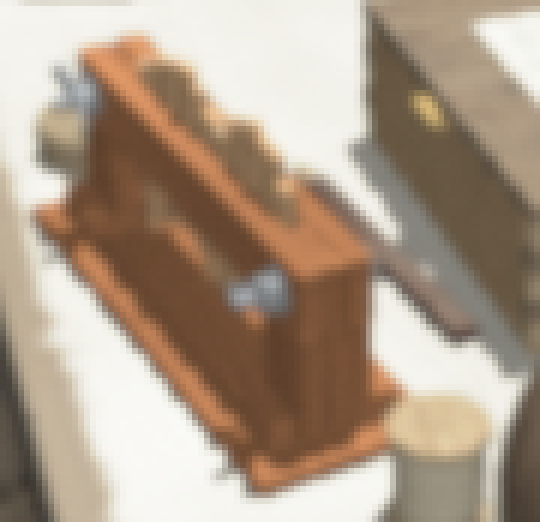

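The c2 crop shows the slats proud of the bars and both wing nuts on the near (-x) face. The gauge centre is about (505,-53), yaw 0.224. The lamp axis is about (518,340). I'll retract first, with the fingers closed, so the arm can pass inside the lamp.

```bash
python3 -m pendant '[[0,-40,0,0,0,0,0],[0,-80,0,0,0,0,0],[0,-120,0,0,0,0,0],[0,-160,0,0,0,0,0],[0,-200,0,0,0,0,0],[0,-240,0,0,0,0,0],[0,-270,0,0,0,0,0],[0,-290,0,0,0,0,0],[0,-290,0,0,0,0,0],[0,-290,0,0,0,0,0],[0,-290,0,0,0,0,0]]' 20; python3 -c "
from station import monitor;print(monitor.state()['joints'])"
```

```text
t: 1.02
tcp_pos: [98.6, 372.9, 405.0]
orientation: [-0.405, -3.115, -0.002]
force: [-0.4, 0.0, 0.2]
grip_width: -0.3
finger_force: 0.0
[-1.44640574e+00 -1.16790745e-02 -2.76370558e-02  2.19130626e+00
 -3.88118946e-04  9.60783753e-01 -1.61845925e-01]
```

```bash
python3 - <<'E'
from h import *
from station import monitor
R=cv2.Rodrigues(monitor.state()['orientation'])[0]
ang=np.arctan2(R[1,0],R[0,0]);row=np.arctan2(.975,-.222);print("turn",ang-row)
p0=np.array([98.6,372.9,405])
for k,a in enumerate(np.deg2rad(np.linspace(75,-6,16))[1:],1):
    print(np.round(R.T@(np.array([385*np.cos(a),385*np.sin(a),405])-p0)),round((ang-row)*k/15,2))
E
```

```text
turn 1.0880975897280971
[-37.  -3.  -0.] 0.07
[-73.  -8.  -0.] 0.15
[-109.  -16.   -0.] 0.22
[-143.  -28.   -0.] 0.29
[-176.  -43.   -0.] 0.36
[-207.  -61.   -0.] 0.44
[-237.  -82.   -0.] 0.51
[-265. -106.   -0.] 0.58
[-290. -132.   -0.] 0.65
[-312. -160.   -0.] 0.73
[-332. -191.   -0.] 0.8
[-349. -223.   -0.] 0.87
[-363. -256.   -0.] 0.94
[-373. -291.   -0.] 1.02
[-381. -327.   -0.] 1.09
```

```bash
python3 -m pendant '[[-37,-3,0,0,0,0.07,0],[-73,-8,0,0,0,0.15,0],[-109,-16,0,0,0,0.22,0],[-143,-28,0,0,0,0.29,0],[-176,-43,0,0,0,0.36,0],[-207,-61,0,0,0,0.44,0],[-237,-82,0,0,0,0.51,0],[-265,-106,0,0,0,0.58,0],[-290,-132,0,0,0,0.65,0],[-312,-160,0,0,0,0.73,0],[-332,-191,0,0,0,0.8,0],[-349,-223,0,0,0,0.87,0],[-363,-256,0,0,0,0.94,0],[-373,-291,0,0,0,1.02,0],[-381,-327,0,0,0,1.09,0],[-381,-327,0,0,0,1.09,0],[-381,-327,0,0,0,1.09,0]]'; python3 - <<'E'
from h import *
from station import monitor
s=monitor.state();R=cv2.Rodrigues(s['orientation'])[0];print(R.round(3))
c=np.array([505.5,-53,0]);g=np.array([-.222,.975,0])
for o in(-57,0,57):
    print(o,(R.T@(c+g*o+[0,0,320]-s['tcp_pos'])).round(1))
E
```

```text
t: 2.43
tcp_pos: [384.0, -43.1, 405.0]
orientation: [1.967, 2.448, -0.0]
force: [0.8, 1.2, 0.1]
grip_width: -0.0
finger_force: 0.0
[[-0.215  0.977  0.001]
 [ 0.977  0.215 -0.001]
 [-0.001  0.001 -1.   ]]
-57 [-92.8 116.9  85.1]
0 [-35.8 116.5  85.1]
57 [ 21.2 116.1  85. ]
```

```bash
python3 -m pendant '[[-25,30,0,0,0,0,0],[-50,60,0,0,0,0,0],[-75,90,30,0,0,0,0],[-93,117,60,0,0,0,0],[-93,117,100,0,0,0,0],[-93,117,100,0,0,0,0],[-93,117,100,0,0,0,0],[-93,117,100,0,0,0,0]]'; python3 - <<'E'
from h import *
a=optics.capture("top")[150:250,205:345,::-1];b=optics.capture("side")[140:250,190:330,::-1]
o=np.hstack([cv2.resize(a,(400,286)),cv2.resize(b,(400,314))[:286]])
cv2.imwrite("pics/near.png",o)
E
```

```text
t: 3.1
tcp_pos: [517.9, -105.8, 305.1]
orientation: [-1.96, -2.454, 0.001]
force: [1.0, -0.4, 0.5]
grip_width: -0.0
finger_force: 0.0
```

View pics/near.png

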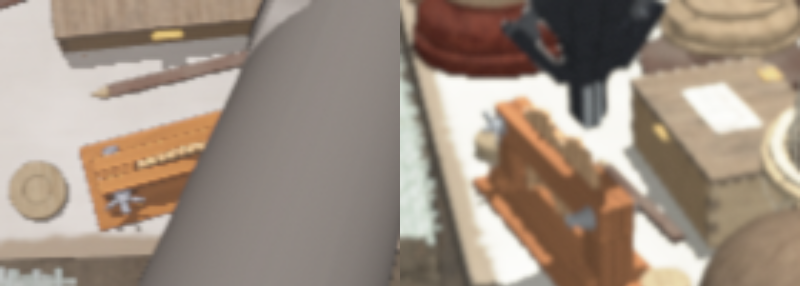

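The left half is the top view, where the arm covers the row's -y end. In the right half (side view) the shut fingers hang over that end, tip at about (588,122). I'll press down in stages.

```bash
python3 -c "
from h import *
print(proj('side',[[518,-106,132]]),'seen 255.8,182.7')"; python3 -m pendant '[[0,0,10,0,0,0,0],[0,0,20,0,0,0,0],[0,0,30,0,0,0,0],[0,0,38,0,0,0,0],[0,0,42,0,0,0,0],[0,0,42,0,0,0,0],[0,0,42,0,0,0,0]]'; python3 -m pendant '[[0,0,2,0,0,0,0],[0,0,4,0,0,0,0],[0,0,4,0,0,0,0],[0,0,4,0,0,0,0]]'
```

```text
[[255.23000132 184.03594799]] seen 255.8,182.7
t: 3.78
tcp_pos: [517.2, -106.6, 262.1]
orientation: [-1.961, -2.452, 0.002]
force: [-0.9, -0.6, -0.3]
grip_width: -0.1
finger_force: 0.0
t: 4.12
tcp_pos: [517.5, -106.5, 258.5]
orientation: [-1.962, -2.453, 0.0]
force: [0.1, -0.8, 1.2]
grip_width: -0.2
finger_force: 0.0
```

```bash
python3 -m pendant '[[0,0,1,0,0,0,0],[0,0,1,0,0,0,0],[0,0,1,0,0,0,0]]';python3 -m pendant '[[0,0,1,0,0,0,0],[0,0,1,0,0,0,0],[0,0,1,0,0,0,0]]';python3 -m pendant '[[0,0,1.5,0,0,0,0],[0,0,1.5,0,0,0,0],[0,0,1.5,0,0,0,0]]'
```

```text
t: 4.37
tcp_pos: [517.6, -106.6, 258.4]
orientation: [-1.962, -2.453, -0.001]
force: [-3.6, 0.7, 12.5]
grip_width: -0.1
finger_force: 6.1
t: 4.62
tcp_pos: [517.6, -106.8, 258.4]
orientation: [-1.962, -2.452, -0.002]
force: [-8.5, 3.0, 24.3]
grip_width: -0.1
finger_force: 12.1
t: 4.87
tcp_pos: [517.7, -107.1, 258.3]
orientation: [-1.962, -2.451, -0.005]
force: [-13.2, 4.2, 42.3]
grip_width: 0.3
finger_force: 21.1
```

Contact with the bars comes at TCP z 258.4, so the reached level is confirmed. I'll step along the row with two presses per call.

```bash
python3 -m pendant '[[0,0,-20,0,0,0,0],[0,0,-40,0,0,0,0],[10,0,-40,0,0,0,0],[19,0,-40,0,0,0,0],[19,0,-28,0,0,0,0],[19,0,-16,0,0,0,0],[19,0,-7,0,0,0,0],[19,0,-4,0,0,0,0],[19,0,-2,0,0,0,0],[19,0,-2,0,0,0,0],[19,0,-2,0,0,0,0]]'; python3 -m pendant '[[0,0,-20,0,0,0,0],[0,0,-38,0,0,0,0],[10,0,-38,0,0,0,0],[19,0,-38,0,0,0,0],[19,0,-26,0,0,0,0],[19,0,-14,0,0,0,0],[19,0,-5,0,0,0,0],[19,0,-2,0,0,0,0],[19,0,0,0,0,0,0],[19,0,0,0,0,0,0],[19,0,0,0,0,0,0]]'
```

```text
t: 5.78
tcp_pos: [513.5, -88.0, 258.3]
orientation: [-1.96, -2.45, -0.003]
force: [-10.1, 7.5, 36.4]
grip_width: -0.2
finger_force: 18.5
t: 6.7
tcp_pos: [509.1, -69.6, 258.3]
orientation: [-1.96, -2.449, -0.002]
force: [-11.6, 6.6, 39.6]
grip_width: -0.2
finger_force: 19.7
```

```bash
python3 -m pendant '[[0,0,-20,0,0,0,0],[0,0,-38,0,0,0,0],[10,0,-38,0,0,0,0],[19,0,-38,0,0,0,0],[19,0,-26,0,0,0,0],[19,0,-14,0,0,0,0],[19,0,-6,0,0,0,0],[19,0,-3,0,0,0,0],[19,0,-1,0,0,0,0],[19,0,-1,0,0,0,0],[19,0,-1,0,0,0,0]]'; python3 -m pendant '[[0,0,-20,0,0,0,0],[0,0,-38,0,0,0,0],[10,0,-38,0,0,0,0],[19,0,-38,0,0,0,0],[19,0,-26,0,0,0,0],[19,0,-14,0,0,0,0],[19,0,-5,0,0,0,0],[19,0,-2,0,0,0,0],[19,0,0,0,0,0,0],[19,0,0,0,0,0,0],[19,0,0,0,0,0,0]]'
```

```text
t: 7.62
tcp_pos: [504.8, -50.9, 258.4]
orientation: [-1.96, -2.45, -0.0]
force: [-6.1, 4.1, 22.3]
grip_width: -0.3
finger_force: 11.2
t: 8.53
tcp_pos: [500.6, -32.4, 258.4]
orientation: [-1.96, -2.45, -0.0]
force: [-7.4, 4.0, 23.2]
grip_width: 0.1
finger_force: 11.7
```

```bash
python3 -m pendant '[[0,0,-20,0,0,0,0],[0,0,-38,0,0,0,0],[10,0,-38,0,0,0,0],[19,0,-38,0,0,0,0],[19,0,-26,0,0,0,0],[19,0,-14,0,0,0,0],[19,0,-6,0,0,0,0],[19,0,-3,0,0,0,0],[19,0,-1,0,0,0,0],[19,0,-1,0,0,0,0],[19,0,-1,0,0,0,0]]'; python3 -m pendant '[[0,0,-20,0,0,0,0],[0,0,-38,0,0,0,0],[10,0,-38,0,0,0,0],[19,0,-38,0,0,0,0],[19,0,-26,0,0,0,0],[19,0,-14,0,0,0,0],[19,0,-5,0,0,0,0],[19,0,-2,0,0,0,0],[19,0,0,0,0,0,0],[19,0,0,0,0,0,0],[19,0,0,0,0,0,0]]'
```

```text
t: 9.45
tcp_pos: [496.4, -14.4, 258.5]
orientation: [-1.962, -2.452, 0.002]
force: [0.9, 0.4, 0.3]
grip_width: 0.2
finger_force: 0.0
t: 10.37
tcp_pos: [492.5, 4.2, 258.6]
orientation: [-1.963, -2.453, 0.002]
force: [-0.2, 0.1, 0.7]
grip_width: -0.1
finger_force: 0.0
```

```bash
python3 -m pendant '[[0,0,1,0,0,0,0],[0,0,1,0,0,0,0],[0,0,-20,0,0,0,0],[0,0,-50,0,0,0,0],[-10,0,-85,0,0,0,0],[-20,-30,-120,0,0,0,0],[-20,-60,-145,0,0,0,0],[-20,-95,-145,0,0,0,0],[-20,-125,-145,0,0,0,0],[-20,-125,-145,0,0,0,0],[-20,-125,-145,0,0,0,0],[-20,-125,-145,0,0,0,0]]'; python3 - <<'E'
from h import *
T=optics.capture("top")[:,:,::-1];S=optics.capture("side")[:,:,::-1]
a=T[150:250,205:345];b=S[168:255,210:300]
cv2.imwrite("pics/after.png",np.hstack([cv2.resize(a,(400,400)),cv2.resize(b,(400,400))]))
T0=cv2.imread("top0raw.png")[150:250,205:345];S0=cv2.imread("side0raw.png")
E
```

```text
t: 11.37
tcp_pos: [375.6, -42.1, 404.4]
orientation: [1.961, 2.454, 0.002]
force: [0.1, 0.1, 0.1]
grip_width: -0.1
finger_force: 0.0
```

View pics/after.png

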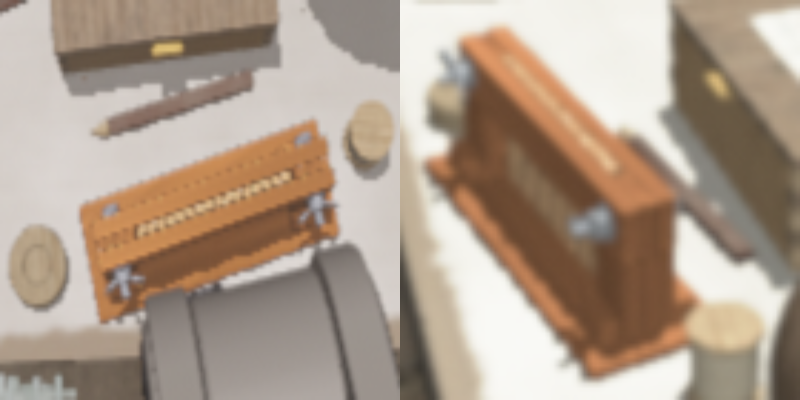

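The row now lies flush along its full length: top view left half (135,232)–(292,177), side view right half (505,60)–(615,165). The gauge and bystanders are where they were, and the arm is clear.

```bash
python3 -c "
from station import bot;print(bot.close_job())"
```

```text
the job is handed in; nothing more can be done
None
```

I pressed all 16 slats down until they look level with the bars in both camera views; the gauge and the things round it look unmoved. The job was handed in with the arm clear at about 11 s, and the hand-in returned no verdict.

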